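# Set the side stop and hold a manifold blank in the borer's corner

### The arm

A 6-joint arm with a two-finger parallel gripper is mounted at the origin on the work surface. World frame = base frame: x ahead of the robot, y to its left, z up, the work surface at z = 0. Lengths are in mm, angles in rad, forces in N, time in s.
With the tool pointing down it reaches from about 300 to 775 mm from the base axis. Payload 14.6 kg.
Tool frame: the origin (TCP) lies between the finger pads; the fingertips stand 8 mm ahead of it and the grasp point (between the pads) lies 11 mm behind it; z points along the fingers, y is the direction in which the jaws open and shut (so a half turn about z gives the same grasp; the last joint's range is limited). The gripper opens to 94 mm and grips with 3 to 60 N. Pads are 16 mm wide; open, the fingers measure 119 mm over their backs; the gripper's body (75 mm by 177 mm) begins 78 mm behind the grasp point.
Start: joints at [1.154, 0.3, 1.521, -0, 1.321, -0.067], TCP at [188.487, 516.683, 213.446] pointing down, gripper open.
Joint ranges: [-3.03, 3.03], [-0.79, 2.21], [0.23, 2.52], [-1.04, 4.18], [0, 3.07], [-2.55, 2.55]. Speed limits (rad/s): [2.22, 2.22, 2.57, 3.14, 3.14, 3.14].

### API

Orientations are given as [roll, pitch, yaw] about the fixed x, y, z axes, in that order (R = Rz(yaw) Ry(pitch) Rx(roll)).
In Python, from cell import manip gives the robot as it stands. The module is installed in compiled form; this text tells all that it offers.
- The arm moves only by the tool send_rows, never from a script. Its argument "series" is a list that holds one entry, the list of rows, each a list of 5 numbers: the opening, from 0 (shut) to 1 (fully open), then the shift along the tool's x, y, z in mm, then the turn about the tool's z in degrees. In form: [[[gripper, dx, dy, dz, roll], ...]]. A call has 1 to 10 rows; each row is the pose to reach, as a shift and turn from the pose commanded when the call began, along the tool's axes at that moment; what a row does not reach only later rows make up. A row lasts 1/10 s, in which the tool goes at most 50 mm and 8.59 degrees, less where a joint would pass 70% of its speed; a pose out of reach is approached as far as the arm can. A call with a gripper value outside its range is refused whole. The fingers move at their own pace and stop on an object; "newtons" is the grip in N (left out, the last holds). Time passes only in rows, so rows that repeat a pose let the fingers close. It gives the time, the measured TCP pose, the force and the opening at its end, in the units of the state.
- manip.read_state(): the state, without advancing time (a new reading comes with each control period).
- manip.camera(name): name is "scene" or "top" or "wrist"; returns a dict with "img" (400x640x3 uint8, red, green, blue), "vfov" (degrees; the focal length in pixels is half the picture's height over the tangent of half this angle, whatever the lens; pixels are square), "cx", "cy" (the principal point, pixels), "pose" (4x4, takes a point from camera to world coordinates); the wrist camera has in their place "T_tool_cam" (4x4, takes a point from camera to tool coordinates, whose origin is the TCP and whose axes are the flange's). Camera axes: x right, y down, z forward; pixel columns grow to the right and rows downward; lengths in mm; the calibration is good to about 2 mm. The wrist camera is an equidistant fisheye: a pixel r from the principal point sees the ray r / f radians off the axis. A picture is of the moment at which its call begins: read the wrist's pose just before it. There is no depth.
- manip.sign_off(): hands the job in, once; it reports no verdict.
Trained networks look in a picture, given as the dict that the camera call returned (one of the last four; its "shot" number tells which), for a name from the list of things; names that differ only in an ending like _2 or _b are one class to them, and where a whole thing is asked for, a point or a joint stands for the part that bears it (a point fixed in the world has none). Each returns a list of dicts, best first, with "conf" (0 to 1); they miss things now and then, are a little off and sometimes report something else, mostly with a low value. They report only what shows in the picture. A call takes as long as a camera call.
- manip.find_in(target, picture): "rect" ([left, top, width, height] in pixels, round what is visible of it).
- manip.silhouettes(target, picture): "pixels" (400x640 bool, what is visible of it) and "rect" ([left, top, width, height] in pixels, round what is visible of it).
The state is a dict: "clock": time; "joints": joint angles; "qd": joint speeds; "effort": joint torques, N m; "eef_pos": TCP position; "eef_rot": TCP orientation; "wrist_force": force on the tool from outside, world axes, zero at the start; "moment": the same for the moment, N m; "finger_gap": finger opening in mm.
Only numpy, scipy, OpenCV 4.12 (cv2) and the standard library are available. Lean on these libraries where they do the work, as an engineer would, in place of code of your own. Each camera call takes 0.05 s, during which the arm holds its last target. There are 200 camera calls.

### The job

Get the irrigation manifold blank ready for boring: crank the handwheel of the small horizontal boring machine until the side stop's pointer lines up with the blade of the marker clamped on the scale bar. Then lay the blank flat on the machine's table, ports up, and press it into the corner, one end square against the fence and one long side against the side stop. Finish holding it there, still pressed firmly against both, so that it can be bored; leave the other things on the bench alone.

Things in the scene. Friction and masses are not known exactly. Their poses are not given: they have to be found in the camera images.
- machine: horizontal boring machine fixed to the bench: grey base, flat smooth steel table (top 100 mm above the bench), blue motor behind the fence. Origin on the bench under the table; x points toward fence and motor, y along the fence away from the handwheel, z up. Table top: x -85 to +120, y -165 to +125 mm
- fence: fixed aluminium fence on the table's far side, 270 mm long (y -145 to +125), 25 mm thick, 45 mm high, three bores in its face. Origin at the foot of its working face, at table-top height, before the spindle; axes as the machine's: x points into the fence, the table lies at x < 0
- side_stop: low steel bar across the table, square to the fence, 165 mm long, 20 wide, top 16.5 mm above the table (fingers fit over it). Origin at table-top height at the foot of its working face, which looks to +y; axes as the machine's. The bar reaches to within 15 mm of the fence. Slides along y only as the handwheel turns, 25 mm a turn; the screw's friction holds it against about 50 N
- pointer (a point): tip of the side stop's pointer: dark blade 4 mm wide lying just above the scale bar (graduated aluminium strip along the machine's robot-side edge), pointing toward the robot; same y as the stop's working face
- marker: set marker: dark steel clamp 16 x 16 mm with a black thumbscrew, fixed on the robot-side half of the scale bar; a dark blade 4 mm wide on it points at the stop's pointer. Origin at the blade's tip, axes as the machine's. The stop is set when pointer and marker have the same y in the machine's frame. At the start it lies 20 to 69 mm to the +y side of the pointer
- handwheel (a joint): handwheel angle, rad: black 125 mm three-spoke wheel on the screw's -y end, axis level along the machine's y. 0 = crank handle straight up; grows clockwise seen from the handle side (handle goes from the top toward +x), moving the stop to +y, 25 mm a turn. Starts at 1.5 to 7.8, limits 0 and 28.9. Needs about 0.2 N m, 4 to 5 N at the handle; stays where left
- wheel_center (a point): point on the handwheel's axis, 78 mm above the bench, 50 mm out from the wheel on the handle side: centre of the upright circle of radius 48 mm on which crank_grip travels. The bench below it is clear
- crank_grip (a point): where to hold the crank handle: black sleeve 20 mm in diameter, 22 mm at this bulge, 66 mm long, level, parallel to the wheel's axis and pointing to the machine's -y. Point on the sleeve's axis, 50 mm from the wheel's middle plane, 26 mm from the free end. The sleeve spins freely on its pin, so a gripper can keep its direction all the way round
- blank: manifold blank: grey PVC bar 100 (x) x 50 (y) x 60 (z) mm, about 0.4 kg, three dark round ports flush in its top. Origin at the centre of its underside, z up. Lies on the bench left of the machine; both ends are alike. Slides easily on the table (friction about 0.3)
- soil_tub: bystander: clear lidded tub with soil, 170 x 120 x 67 mm, origin under its centre
- fittings_bin: bystander: white open bin 130 x 100 x 50 mm with drip fittings, origin under its centre
- drip_tee: bystander: blue and black drip tee lying on the bench, 72 mm long, origin on the bench under its middle

How it is judged:
By the outcome, as a careful person would: the job done as asked, in the order asked, and still so for the second after the job is handed in, while the arm keeps its last pose, push and grip.
It also fails if it takes over 72 s, if anything falls off the work surface, if the arm or the gripper's body presses on something with over 40 N, if the wrist force passes 120 N, or if a joint passes its speed limit or range.

## Working session

There is one attempt and no reset: what is moved stays moved. The work goes in short steps, Python scripts to look and compute and a tool call to move; the robot and the scene stay as the last step left them, time stands still between calls to the robot, and variables do not carry over. Pictures are saved under pics/ and viewed, about 8 in all and at most 12, crops included, and the job is handed in when it is done.

Besides the shell and the picture viewer there is one more tool, called as name(argument=value, ...) on one line, values as JSON. send_rows: Moves the arm, as the interface text tells. Its arguments: {"type":"object","properties":{"series":{"type":"array"},"newtons":{"type":"number"}},"required":["series"]}

```bash
mkdir -p pics; cat > h.py <<'E'
import numpy as np, cv2
from cell import manip
from scipy.spatial.transform import Rotation as R
def tool():
    s=manip.read_state(); T=np.eye(4); T[:3,:3]=R.from_euler('xyz',s['eef_rot']).as_matrix(); T[:3,3]=s['eef_pos']; return T
def cam(n):
    T=tool(); p=manip.camera(n)
    p['W']=T@np.array(p['T_tool_cam']) if n=='wrist' else np.array(p['pose'])
    p['fish']=n=='wrist'; p['f']=200/np.tan(np.radians(p['vfov'])/2); return p
def ray(p,u,v):
    x,y=u-p['cx'],v-p['cy']
    if p['fish']:
        r=np.hypot(x,y)+1e-9; a=r/p['f']; d=np.array([x/r*np.sin(a),y/r*np.sin(a),np.cos(a)])
    else: d=np.array([x/p['f'],y/p['f'],1.])
    d=p['W'][:3,:3]@d; return p['W'][:3,3],d/np.linalg.norm(d)
def onz(p,u,v,z):
    o,d=ray(p,u,v); return o+d*(z-o[2])/d[2]
def proj(p,X):
    c=np.linalg.inv(p['W'])@np.append(X,1); x,y,z=c[:3]
    if p['fish']:
        r=np.hypot(x,y)+1e-9; a=np.arctan2(r,z)*p['f']; return np.array([p['cx']+x/r*a,p['cy']+y/r*a])
    return np.array([p['cx']+p['f']*x/z,p['cy']+p['f']*y/z])
def save(p,n,crop=None,k=1):
    im=p['img'][:,:,::-1]
    if crop: l,t,w,h=crop; im=im[t:t+h,l:l+w]
    cv2.imwrite('pics/'+n,cv2.resize(im,None,fx=k,fy=k,interpolation=cv2.INTER_CUBIC))
E
python3 - <<'E'
from h import *
s=manip.read_state(); print({k:np.round(v,3) for k,v in s.items()})
ims=[]
for n in('top','scene'):
    p=cam(n); save(p,n+'0.png'); print(n,p['f'],p['cx'],p['cy'],np.round(p['W'],3).tolist())
    for t in ['machine','fence','side_stop','pointer','marker','handwheel','crank_grip','blank','soil_tub','fittings_bin','drip_tee']:
        r=manip.find_in(t,p)
        print(t,[(np.round(x['rect']).tolist(),round(x['conf'],2)) for x in r[:2]])
        if r and n=='top':
            l,tt,w,h=r[0]['rect']; print('   ',np.round(onz(p,l+w/2,tt+h/2,60 if t=='blank' else 100)))
E
```

```text
{'clock': np.float64(0.0), 'joints': array([ 1.154,  0.3  ,  1.522, -0.   ,  1.321, -0.067]), 'qd': array([ 0.001, -0.   , -0.   ,  0.002, -0.002,  0.   ]), 'effort': array([ 2.0000e-03, -5.3181e+01, -3.5273e+01,  7.1000e-02,  2.4000e-02,
       -0.0000e+00]), 'eef_pos': array([188.387, 516.448, 212.874]), 'eef_rot': array([-3.14 , -0.   ,  2.792]), 'wrist_force': array([ 0.358, -0.167, -0.973]), 'moment': array([-0.002, -0.003, -0.01 ]), 'finger_gap': np.float64(94.128)}
top 378.57370334345836 318.4057936419713 201.93108099802396 [[-0.013, -0.986, 0.168, 419.697], [-0.999, 0.007, -0.036, -6.035], [0.034, -0.168, -0.985, 979.077], [0.0, 0.0, 0.0, 1.0]]
machine [([230.0, 67.0, 184.0, 208.0], 0.79)]
    [645. -48. 100.]
fence [([237.0, 147.0, 120.0, 26.0], 0.63)]
    [674.  12. 100.]
side_stop [([315.0, 169.0, 28.0, 86.0], 0.97)]
    [545. -63. 100.]
pointer [([316.0, 170.0, 29.0, 86.0], 0.97)]
    [544. -66. 100.]
marker [([294.0, 264.0, 8.0, 9.0], 0.59)]
    [416.  11. 100.]
handwheel [([370.0, 220.0, 43.0, 62.0], 0.66)]
    [ 453. -207.  100.]
crank_grip [([380.0, 259.0, 35.0, 8.0],
[... 511 characters left out ...]
.0, 0.0, 1.0]]
machine [([228.0, 163.0, 154.0, 164.0], 0.58)]
fence [([274.0, 214.0, 109.0, 25.0], 0.63)]
side_stop [([290.0, 168.0, 16.0, 47.0], 0.76)]
pointer [([285.0, 169.0, 26.0, 47.0], 0.78), ([414.0, 236.0, 54.0, 57.0], 0.6)]
marker [([168.0, 209.0, 22.0, 20.0], 0.75)]
handwheel [([229.0, 160.0, 34.0, 44.0], 0.69)]
crank_grip [([228.0, 163.0, 25.0, 10.0], 0.64)]
blank [([406.0, 173.0, 35.0, 45.0], 0.92), ([230.0, 165.0, 26.0, 6.0], 0.58)]
soil_tub [([150.0, 244.0, 71.0, 54.0], 0.58), ([274.0, 212.0, 110.0, 29.0], 0.34)]
fittings_bin [([410.0, 236.0, 56.0, 56.0], 0.58), ([151.0, 243.0, 70.0, 57.0], 0.53)]
drip_tee [([170.0, 214.0, 21.0, 13.0], 0.75), ([230.0, 159.0, 34.0, 47.0], 0.41)]
```

```bash
python3 - <<'E'
import cv2,numpy as np
a=cv2.imread('pics/top0.png');b=cv2.imread('pics/scene0.png')
print(a.shape)
E
```

```text
(400, 640, 3)
```

View pics/top0.png

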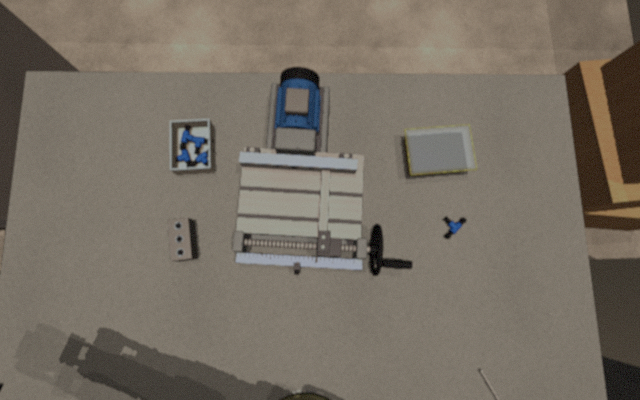

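View pics/scene0.png

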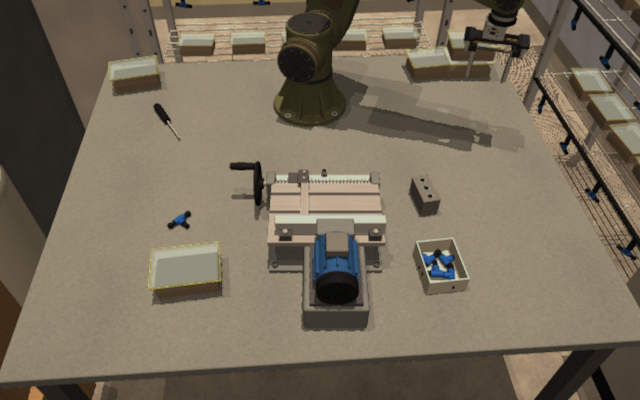

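Top view: the machine is roughly aligned with world axes, with its fence at row 160 and the wheel at column 376. The crank handle runs (380–412, 264), the marker is at (297, 267), the pointer is near (318, 258) and the blank is at (182, 240). The scene view agrees. I'll move above the machine to look from near.

send_rows(series=[[[1,-404,-402,-87,70],[1,-404,-402,-87,70],[1,-404,-402,-87,70],[1,-404,-402,-87,70],[1,-404,-402,-87,70],[1,-404,-402,-87,70],[1,-404,-402,-87,70],[1,-404,-402,-87,70],[1,-404,-402,-87,70],[1,-404,-402,-87,70]]])

```text
clock: 2.2
eef_pos: [398.5, 67.0, 289.6]
eef_rot: [3.141, -0.0, 1.569]
wrist_force: [1.3, -0.1, 0.2]
finger_gap: 93.8
```

```bash
python3 - <<'E'
from h import *
import pickle
p=cam('wrist'); save(p,'w1.png'); print(p['f'],p['cx'],p['cy'],np.round(p['W'],3).tolist())
for t in ['pointer','marker','crank_grip','blank','side_stop','fence']:
    r=manip.find_in(t,p)
    print(t,[(np.round(x['rect']).tolist(),round(x['conf'],2)) for x in r[:2]])
pickle.dump(p,open('w1.pkl','wb'))
E
```

```text
309.70691628693146 319.17390243170837 189.711958480096 [[1.0, -0.003, 0.001, 398.989], [-0.003, -0.973, -0.229, 133.311], [0.001, 0.229, -0.973, 461.541], [0.0, 0.0, 0.0, 1.0]]
pointer [([340.0, 237.0, 137.0, 37.0], 0.96)]
marker [([325.0, 200.0, 22.0, 16.0], 0.6)]
crank_grip []
blank [([346.0, 1.0, 76.0, 32.0], 0.82)]
side_stop [([343.0, 233.0, 134.0, 39.0], 0.68)]
fence [([494.0, 118.0, 53.0, 120.0], 0.57)]
```

View pics/w1.png

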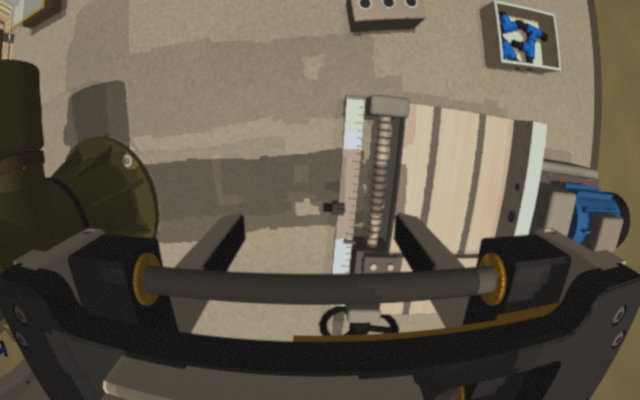

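The wrist view shows the blank at (385, 12), the marker blade pointing right at (343, 207), the pointer near (350, 241), the fence face near column 515–530 and the handle hidden behind the gripper. I'll zoom in for exact pixels.

```bash
python3 - <<'E'
import pickle
from h import *
p=pickle.load(open('w1.pkl','rb')); 
a=cv2.resize(p['img'][90:290,318:438,::-1],None,fx=3,fy=3,interpolation=cv2.INTER_CUBIC)
t=cv2.imread('pics/top0.png')[140:280,225:425]
t=cv2.resize(t,(440,308),interpolation=cv2.INTER_CUBIC)
s=cv2.imread('pics/scene0.png')[155:255,222:392]; s=cv2.resize(s,(440,259),interpolation=cv2.INTER_CUBIC)
c=np.zeros((600,800,3),np.uint8); c[:,:360]=a; c[:308,360:]=t; c[320:579,360:]=s
cv2.imwrite('pics/c1.png',c)
E
```

```text
(no output)
```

View pics/c1.png

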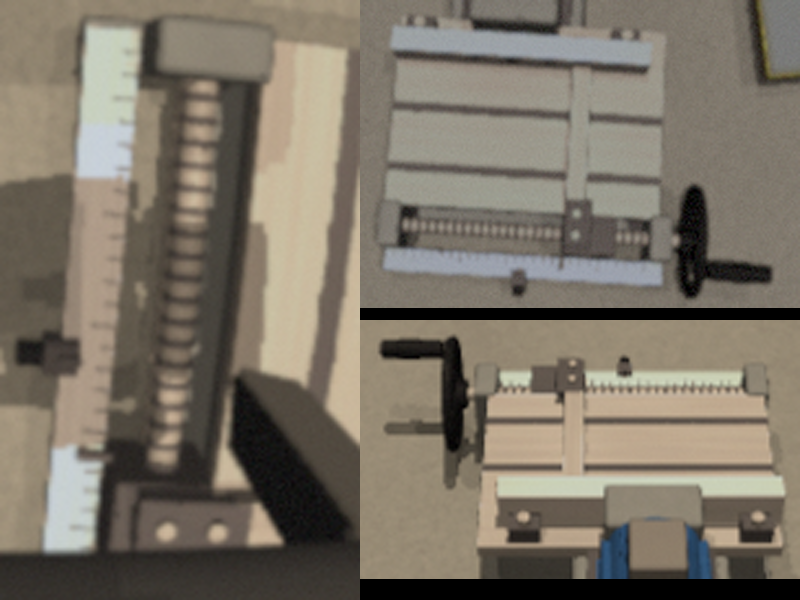

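Zoomed, the pointer tip is at about wrist px (344, 241) and the marker blade at about (343, 208). The handle's free end is at top px (411, 264.5) and scene px (231, 166). I'll fit the machine pose and triangulate the handle.

```bash
cat > fit.py <<'E'
from h import *
import pickle
from scipy.optimize import least_squares
def mk(W,f,cx,cy): return dict(W=np.array(W),f=f,cx=cx,cy=cy,fish=False)
top=mk([[-0.013,-0.986,0.168,419.697],[-0.999,0.007,-0.036,-6.035],[0.034,-0.168,-0.985,979.077],[0,0,0,1]],378.5737,318.4058,201.931)
sc=mk([[0.071,0.736,-0.673,1471.417],[0.997,-0.05,0.052,-90.664],[0.004,-0.675,-0.738,1089.71],[0,0,0,1]],513.6146,313.7918,204.9674)
def tri(obs):
    A=np.zeros((3,3));b=np.zeros(3);L=[]
    for p,u,v in obs:
        o,d=ray(p,u,v);M=np.eye(3)-np.outer(d,d);A+=M;b+=M@o;L.append((o,M))
    X=np.linalg.solve(A,b); return X,[round(np.linalg.norm(M@(X-o)),1) for o,M in L]
E
python3 - <<'E'
from fit import *
w=pickle.load(open('w1.pkl','rb'))
def res(q,full=False):
    x,y,a,xf=q; c,s=np.cos(a),np.sin(a); e=[]
    P=lambda X,Y,Z:np.array([x+c*X-s*Y,y+s*X+c*Y,Z])
    O=[(top,P(-85,125,100),237,233),(top,P(-85,-165,100),361.5,237),(top,P(xf,125,145),239.5,163.2),(top,P(xf,-145,145),356.8,170),
       (top,P(xf+25,125,145),239.5,152.7),(top,P(xf+25,-145,145),356.8,160.4),(w,P(-85,125,100),408.7,104),(w,P(xf,125,145),532,121),(w,P(xf+25,125,145),546.5,124)]
    for p,X,u,v in O: e.append(proj(p,X)-[u,v])
    if full: print(np.round(e,1).tolist())
    return np.ravel(e)
r=least_squares(res,[580,-40,0,95],x_scale=[1,1,.01,1]); print(r.x); res(r.x,True)
for n,a,b in(('free',(411.4,264.5),(230.9,165.8)),('base',(382.3,261.8),(254.8,166.6))):
    print(n,tri([(top,*a),(sc,*b)]))
x,y,a,xf=r.x; Ri=np.array([[np.cos(a),np.sin(a)],[-np.sin(a),np.cos(a)]])
for n,u,v in(('ptr',344,241),('mark',343,208.5)):
    for z in(100,120): X=onz(w,u,v,z); print(n,z,np.round(X),np.round(Ri@(X[:2]-[x,y]),1))
for u,v in ((350,0),(420,0),(424,25),(349,30)): print('blank',np.round(onz(w,u,v,60)))
for l,t in((165,218),(199,263),(172,219),(193,261)): print('blanktop',np.round(onz(top,l,t,60)))
E
```

```text
[ 5.80816536e+02  2.23568937e+01 -6.66924392e-02  6.49282491e+01]
[[-0.8, -2.6], [-0.4, 0.4], [-0.9, -0.8], [0.7, -0.4], [0.1, -0.9], [1.1, -1.3], [-1.1, -0.4], [-1.2, 0.1], [-1.4, 0.3]]
free (array([ 421.6720088 , -242.93874235,  116.98005058]), [np.float64(3.5), np.float64(3.5)])
base (array([ 428.52393946, -177.21592284,  115.95967158]), [np.float64(3.4), np.float64(3.4)])
ptr 100 [430. -18. 100.] [-147.4  -50.7]
ptr 120 [429. -10. 120.] [-149.7  -42.5]
mark 100 [428.  25. 100.] [-152.4   -8. ]
mark 120 [427.  31. 120.] [-154.4   -2.1]
blank [441. 295.  60.]
blank [537. 304.  60.]
blank [541. 266.  60.]
blank [438. 251.  60.]
blanktop [540. 331.  60.]
blanktop [431. 246.  60.]
blanktop [537. 314.  60.]
blanktop [436. 260.  60.]
```

send_rows(series=[[[1,-357,21,40,3.8],[1,-357,21,40,3.8],[1,-357,21,40,3.8],[1,-357,21,40,3.8],[1,-357,21,40,3.8],[1,-357,21,40,3.8],[1,-357,21,40,3.8],[1,-357,21,40,3.8],[1,-357,21,40,3.8],[1,-357,21,40,3.8]]])

```text
clock: 3.55
eef_pos: [419.4, -286.3, 249.0]
eef_rot: [-3.142, -0.0, 1.505]
wrist_force: [0.2, 0.9, 0.1]
finger_gap: 93.9
```

```bash
python3 - <<'E'
from h import *
import pickle
p=cam('wrist'); pickle.dump(p,open('w2.pkl','wb')); print(np.round(tool(),3).tolist()); s=manip.read_state(); print(s['clock'],np.round(s['joints'],3))
save(p,'w2.png')
for t in ('crank_grip','handwheel'):
    r=manip.find_in(t,p); print(t,[(np.round(x['rect']).tolist(),round(x['conf'],2)) for x in r[:2]])
E
```

```text
[[0.065, 0.998, 0.0, 419.406], [0.998, -0.065, -0.0, -286.166], [-0.0, 0.0, -1.0, 249.257], [0.0, 0.0, 0.0, 1.0]]
3.6 [-0.671  0.178  1.587  0.     1.376 -0.606]
crank_grip [([314.0, 81.0, 19.0, 68.0], 0.81)]
handwheel [([291.0, 59.0, 114.0, 90.0], 0.67)]
```

View pics/w2.png

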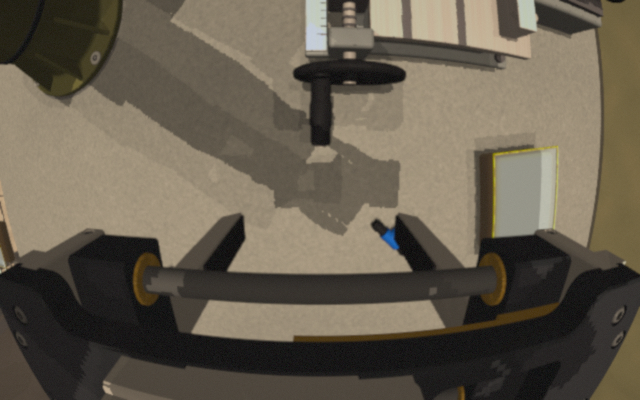

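```bash
python3 - <<'E'
from fit import *
w=pickle.load(open('w2.pkl','rb'))
for v in(143,147): print(tri([(top,411.4,264.5),(sc,230.9,165.8),(w,320.5,v)]), tri([(sc,230.9,165.8),(w,320.5,v)]),tri([(top,411.4,264.5),(w,320.5,v)]))
print('wheel c',onz(w,349.5,73,78),onz(w,293,73,78),onz(w,406,73,78)); print('handle axis',onz(w,320.5,143,116),onz(w,320,95,116))
E
```

```text
(array([ 422.73671559, -243.38759831,  117.74607457]), [np.float64(3.2), np.float64(4.0), np.float64(1.7)]) (array([ 423.78166275, -241.96422326,  117.68104584]), [np.float64(2.6), np.float64(2.6)]) (array([ 422.61370737, -243.90406746,  126.46067615]), [np.float64(1.4), np.float64(1.4)])
(array([ 422.47561222, -244.81745615,  117.18142332]), [np.float64(2.0), np.float64(5.4), np.float64(3.9)]) (array([ 423.44698461, -243.95895573,  117.515102  ]), [np.float64(4.6), np.float64(4.6)]) (array([ 422.48935725, -249.66586234,  105.79241698]), [np.float64(1.2), np.float64(1.2)])
wheel c [ 460.83272848 -171.71483405   78.        ] [ 399.03366064 -167.71713703   78.        ] [ 525.06579215 -172.91447163   78.        ]
handle axis [ 423.95569572 -244.72805906  116.        ] [ 426.59433298 -197.43444332  116.        ]
```

Handle grip point ≈ (425, −219, 115), wheel axis ≈ (457, −220, 78), machine yaw ≈ −0.066. I'll descend and grip.

send_rows(series=[[[1,60,2,0,0],[1,60,2,10,0],[1,60,2,60,0],[0.6,60,2,105,0],[0.6,60,2,145,0],[0.6,60,2,145,0],[0,60,2,145,0],[0,60,2,145,0],[0,60,2,145,0],[0,60,2,145,0]]], newtons=15)

```text
clock: 4.7
eef_pos: [425.4, -228.5, 105.2]
eef_rot: [3.14, 0.001, 1.504]
wrist_force: [-0.1, -0.1, 0.6]
finger_gap: 41.7
```

send_rows(series=[[[0,0,0,0,0],[0,0,0,0,0]]])

```text
clock: 4.9
eef_pos: [425.0, -228.3, 104.2]
eef_rot: [3.141, 0.0, 1.504]
wrist_force: [-0.0, -0.4, 0.3]
finger_gap: 25.3
```

```bash
python3 - <<'E'
from h import *
import pickle
p=cam('wrist'); pickle.dump(p,open('w3.pkl','wb')); print(np.round(tool(),3).tolist()); s=manip.read_state(); print(s['clock'],s['wrist_force'],s['moment'],s['finger_gap'])
save(p,'w3.png')
E
```

```text
[[0.067, 0.998, 0.0, 424.944], [0.998, -0.067, -0.0, -228.253], [-0.0, 0.0, -1.0, 104.082], [0.0, 0.0, 0.0, 1.0]]
4.95 [ 0.00776561 -0.0075318   0.93712256] [-0.04108448  0.03456034  0.01122349] 21.619381800556503
```

View pics/w3.png

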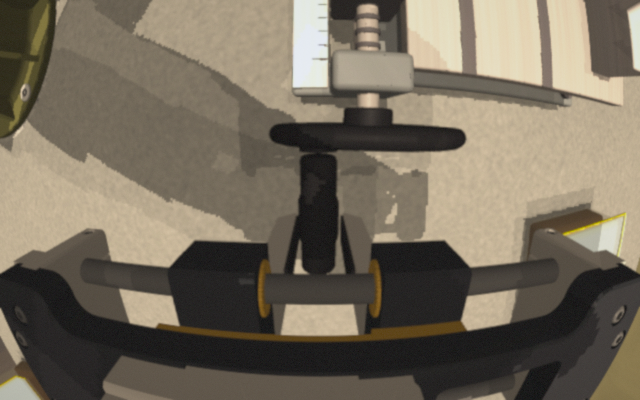

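Gripped: gap 21.6 mm on the sleeve, handle centred at column 318. The wheel rim spans columns 270–466 at row 136.

```bash
cat > crank.py <<'E'
import numpy as np
a=-0.067
def rows(th0,ths,c=(0,0),off=(0,0)):
    # shift in tool axes (y tool = machine +x, z tool = down) from pose at th0
    for t in ths: print([0,0,round(48*(np.sin(t)-np.sin(th0))+off[0],1),round(-48*(np.cos(t)-np.cos(th0))+off[1],1),0],end=', ')
    print()
E
python3 - <<'E'
from fit import *
w=pickle.load(open('w3.pkl','rb'))
for u,v in((270,136),(466,136),(368,136),(368,100),(373,60)): print(onz(w,u,v,78))
from crank import *
for th in(-.6,-.66,-.72):
  print(th); rows(th,th+np.arange(1,11)*.08)
E
```

```text
[ 397.68715579 -171.1587041    78.        ]
[ 530.32534529 -177.67456015   78.        ]
[ 460.54985811 -175.45094376   78.        ]
[ 461.85001634 -152.23589045   78.        ]
[ 466.90846174 -126.12356812   78.        ]
-0.6
[0, 0, np.float64(3.3), np.float64(-2.0), 0], [0, 0, np.float64(6.7), np.float64(-3.8), 0], [0, 0, np.float64(10.2), np.float64(-5.3), 0], [0, 0, np.float64(13.8), np.float64(-6.5), 0], [0, 0, np.float64(17.6), np.float64(-7.4), 0], [0, 0, np.float64(21.4), np.float64(-8.0), 0], [0, 0, np.float64(25.2), np.float64(-8.3), 0], [0, 0, np.float64(29.0), np.float64(-8.3), 0], [0, 0, np.float64(32.8), np.float64(-8.0), 0], [0, 0, np.float64(36.6), np.float64(-7.4), 0], 
-0.66
[0, 0, np.float64(3.1), np.float64(-2.2), 0], [0, 0, np.float64(6.4), np.float64(-4.2), 0], [0, 0, np.float64(9.9), np.float64(-5.9), 0], [0, 0, np.float64(13.4), np.float64(-7.3), 0], [0, 0, np.float64(17.1), np.float64(-8.5), 0], [0, 0, np.float64(20.8), np.float64(-9.3), 0], [0, 0, np.float64(24.6), np.float64(-9.8), 0], [0, 0, np.float64(28.5), np.float64(-10.1), 0], [0, 0, np.float64(32.3), np.float64(-10.0), 0], [0, 0, np.float64(36.1), np.float64(-9.6), 0], 
-0.72
[0, 0, np.float64(3.0), np.float64(-2.4), 0], [0, 0, np.float64(6.2), np.float64(-4.6), 0], [0, 0, np.float64(9.5), np.float64(-6.5), 0], [0, 0, np.float64(13.0), np.float64(-8.1), 0], [0, 0, np.float64(16.6), np.float64(-9.5), 0], [0, 0, np.float64(20.2), np.float64(-10.5), 0], [0, 0, np.float64(24.0), np.float64(-11.3), 0], [0, 0, np.float64(27.8), np.float64(-11.8), 0], [0, 0, np.float64(31.7), np.float64(-11.9), 0], [0, 0, np.float64(35.5), np.float64(-11.8), 0],
```

send_rows(series=[[[0,0,3.0,-2.4,0],[0,0,6.2,-4.6,0],[0,0,9.5,-6.5,0],[0,0,13.0,-8.1,0],[0,0,16.6,-9.5,0],[0,0,20.2,-10.5,0],[0,0,24.0,-11.3,0],[0,0,27.8,-11.8,0],[0,0,31.7,-11.9,0],[0,0,31.7,-11.9,0]]])

```text
clock: 5.95
eef_pos: [457.0, -230.4, 115.7]
eef_rot: [3.141, 0.0, 1.504]
wrist_force: [0.3, -1.9, -1.8]
finger_gap: 19.7
```

send_rows(series=[[[0,0,9.5,1.0,0],[0,0,18.7,3.8,0],[0,0,27.1,8.4,0],[0,0,34.4,14.6,0],[0,0,40.4,22.1,0],[0,0,44.7,30.6,0],[0,0,47.3,39.8,0],[0,0,48.0,49.4,0],[0,0,46.7,58.9,0],[0,0,43.6,68.0,0]]])

```text
clock: 6.95
eef_pos: [499.6, -233.3, 47.6]
eef_rot: [-3.14, -0.0, 1.504]
wrist_force: [-11.2, 0.4, 9.6]
finger_gap: 19.6
```

send_rows(series=[[[0,0,-6.8,7.7,0],[0,0,-13.2,14.9,0],[0,0,-20.9,20.6,0],[0,0,-29.5,24.7,0],[0,0,-38.8,27.0,0],[0,0,-48.4,27.4,0],[0,0,-57.9,25.9,0],[0,0,-66.8,22.5,0],[0,0,-75.0,17.5,0],[0,0,-81.9,10.9,0]]])

```text
clock: 7.95
eef_pos: [418.1, -227.8, 37.6]
eef_rot: [3.141, 0.0, 1.504]
wrist_force: [6.7, -0.4, -1.4]
finger_gap: 19.5
```

send_rows(series=[[[0,0,-5.5,-7.9,0],[0,0,-9.4,-16.7,0],[0,0,-11.4,-26.0,0],[0,0,-11.5,-35.6,0],[0,0,-9.7,-45.0,0],[0,0,-6.1,-53.9,0],[0,0,-0.8,-61.9,0],[0,0,6.0,-68.6,0],[0,0,14.0,-73.9,0],[0,0,22.9,-77.5,0]]])

```text
clock: 8.95
eef_pos: [440.7, -229.2, 114.7]
eef_rot: [-3.14, -0.0, 1.504]
wrist_force: [-2.4, -2.1, -4.2]
finger_gap: 19.4
```

```bash
python3 - <<'E'
from h import *
import pickle
p=cam('wrist'); pickle.dump(p,open('w4.pkl','wb'));q=cam('top'); print(manip.read_state()['clock'],np.round(tool()[:3,3],1))
a=cv2.resize(p['img'][0:150,200:460],None,fx=3,fy=3,interpolation=cv2.INTER_CUBIC)[:,:,::-1][:450]
c=np.zeros((600,780,3),np.uint8); c[:450]=a
c[450:,:600]=cv2.resize(q['img'][250:280,260:380,::-1],(600,150),interpolation=cv2.INTER_CUBIC)
cv2.imwrite('pics/c4.png',c)
E
```

```text
9.05 [ 442.  -229.4  115. ]
```

View pics/c4.png

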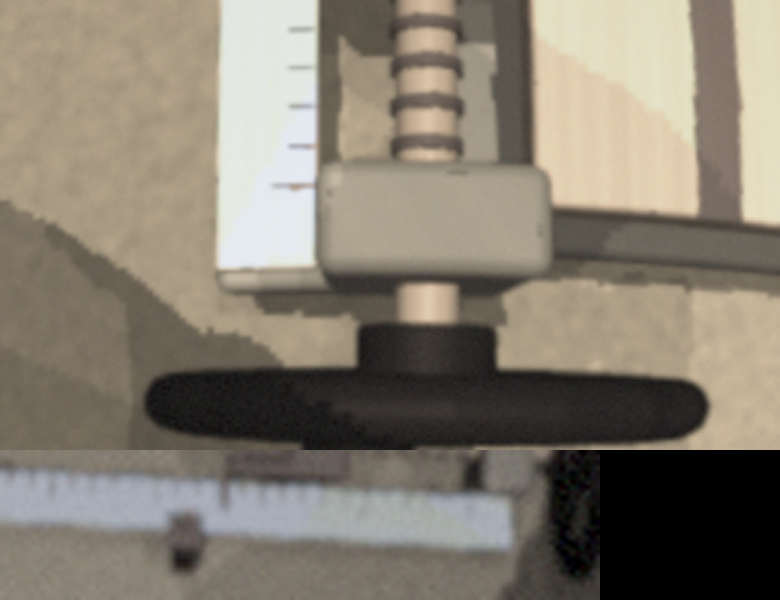

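The top crop puts the pointer at px 304.8 and the marker at px 296.8. The pointer has moved 12 px for 26.7 mm, so about 17.9 mm remain (4.5 rad). I'll crank about 4 rad more and then check from near.

send_rows(series=[[[0,0,9.4,-1.7,0],[0,0,19.0,-1.6,0],[0,0,28.4,0.5,0],[0,0,37.1,4.4,0],[0,0,44.9,9.9,0],[0,0,51.5,16.9,0],[0,0,56.5,25.1,0],[0,0,59.9,34.0,0],[0,0,61.3,43.5,0],[0,0,60.9,53.1,0]]])

```text
clock: 10.05
eef_pos: [502.9, -233.5, 61.1]
eef_rot: [3.139, 0.001, 1.504]
wrist_force: [2.8, -1.4, 3.3]
finger_gap: 19.8
```

send_rows(series=[[[0,0,-2.3,9.3,0],[0,0,-6.5,17.9,0],[0,0,-12.3,25.6,0],[0,0,-19.4,31.9,0],[0,0,-27.7,36.7,0],[0,0,-36.8,39.8,0],[0,0,-46.3,41.0,0],[0,0,-55.9,40.3,0],[0,0,-65.1,37.6,0],[0,0,-73.6,33.3,0]]])

```text
clock: 11.05
eef_pos: [429.0, -228.6, 28.7]
eef_rot: [3.138, 0.001, 1.503]
wrist_force: [11.7, 1.3, 9.3]
finger_gap: 19.9
```

```bash
python3 - <<'E'
from h import *
import pickle
print(manip.read_state()['clock'],np.round(tool()[:3,3],1))
I=np.mean([manip.camera('top')['img'].astype(float) for _ in range(6)],0)
np.save('t5.npy',I)
g=I.mean(2)
np.set_printoptions(linewidth=200)
print('rows251-275, cols 288-312'); print(g[252:276,288:313].astype(int))
E
```

```text
11.05 [ 429.  -228.6   28.7]
rows251-275, cols 288-312
[[120 120 117 113 110 110 110 108 108 101  86  76  80  84  87  85  88  85  82  84  82  83  89  91  92]
 [117 115 114 109 106 105 107 111 110 102  83  74  74  81  83  84  84  84  87  88  88  88  88  91  92]
 [115 113 108 105 105 105 106 113 113 104  86  67  60  65  70  70  71  74  76  77  78  77  82  80  83]
 [140 138 129 124 126 128 122 121 120 108  90  79  86  91  92  86  85  89  90  85  79  84  81  75  69]
 [163 162 157 152 156 156 150 142 140 127 103 106 132 143 140 131 127 135 132 121 110 116 118 105  89]
 [171 171 167 163 168 170 164 159 159 141 113 125 158 169 166 155 157 162 160 149 139 148 154 141 128]
 [173 173 168 163 170 174 169 165 162 143 112 131 165 175 169 164 168 171 172 164 154 165 169 159 149]
 [174 173 169 165 170 173 173 171 164 138 112 134 165 174 171 170 172 174 173 169 165 170 173 164 154]
 [174 173 172 169 172 174 175 173 163 138 119 140 167 175 174 172 174 173 174 172 173 174 173 166 161]
 [174 173 174 173 172 170 169 167 154 133 124 146 167 173 174 173 173 173 173 174 173 175 173 172 168]
 [173 174 174 1
[... 727 characters left out ...]
  94  81  71  70  73  72  77  89 111 122 120 120 121 123 124 121 122 122 121 122]
 [121 116 111 111 110  99  69  48  43  43  53  68  91 112 124 123 125 125 128 129 126 124 125 125 123]
 [126 118 116 115 115 102  69  36  31  29  39  64  93 118 125 127 127 127 128 129 129 128 127 126 125]
 [127 121 120 120 119 107  69  33  35  30  48  74  99 117 128 130 129 129 127 128 128 129 130 129 127]
 [127 123 123 125 123 111  78  54  50  43  65  97 112 121 126 130 130 132 128 129 129 129 127 126 123]
 [128 125 126 126 127 119  99  85  80  76  89 112 125 126 127 129 128 128 128 127 126 125 124 120 117]
 [129 127 127 127 126 125 119 116 108 103 111 122 129 128 127 126 127 127 125 125 124 123 118 116 116]]
```

send_rows(series=[[[0,0,-6.9,-5.5,0],[0,0,-13.2,-12.7,0],[0,0,-17.3,-19.8,0],[0,0,-17.3,-19.8,0],[0,0,-17.3,-19.8,0],[0.6,0,-17.3,-19.8,0],[0.6,0,-17.3,-19.8,0],[0.6,0,-17.3,-19.8,0],[0.6,0,-17.3,-60,0],[0.6,0,-17.3,-110,0]]])

```text
clock: 12.35
eef_pos: [409.8, -226.5, 137.3]
eef_rot: [-3.137, -0.003, 1.504]
wrist_force: [-0.2, 0.0, 0.4]
finger_gap: 54.7
```

send_rows(series=[[[0.6,0,0,-40,0],[0.6,50,2,-50,0],[0.6,100,10,-50,0],[0.6,150,15,-50,0],[0.6,200,20,-50,0],[0.6,250,22,-50,0],[0.6,250,22,-50,0],[0.6,250,22,-50,0]]])

```text
clock: 13.15
eef_pos: [449.6, 21.4, 187.6]
eef_rot: [-3.141, 0.0, 1.506]
wrist_force: [1.1, -1.3, -0.8]
finger_gap: 56.6
```

```bash
python3 - <<'E'
from h import *
import pickle
p=cam('wrist'); pickle.dump(p,open('w6.pkl','wb')); s=manip.read_state(); print(s['clock'],np.round(tool()[:3,3],1))
for t in('pointer','marker'):
    r=manip.find_in(t,p); print(t,[(np.round(x['rect'],1).tolist(),round(x['conf'],2)) for x in r[:2]])
m=[round(x) for x in proj(p,np.array([430,15,105]))]; print(m)
l,t=max(0,m[0]-90),max(0,m[1]-70); print(l,t); save(p,'c6.png',(l,t,180,140),4)
save(p,'w6.png')
E
```

```text
13.2 [449.6  20.4 187.7]
pointer [([305.6, 191.1, 219.4, 72.6], 0.84)]
marker [([273.3, 185.4, 25.8, 21.9], 0.68)]
[296, 206]
206 136
```

View pics/c6.png

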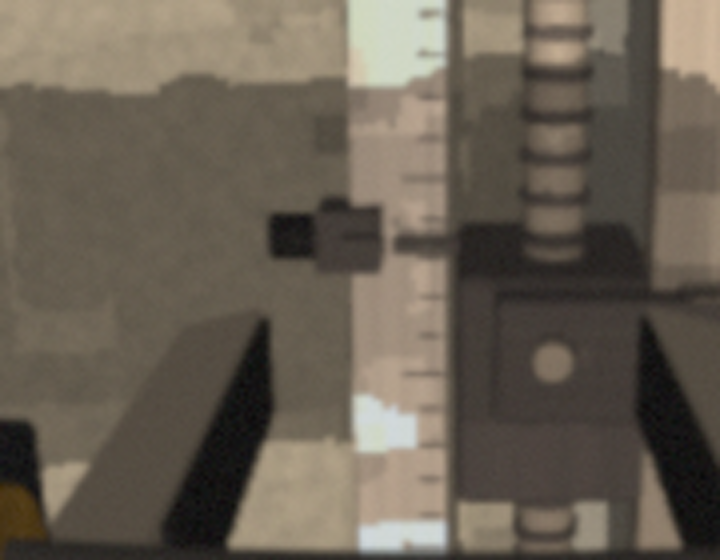

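The crop shows the marker blade at about (362, 237) and the pointer at about (425, 242), so they are within about 1–2 mm. The oblique view leaves parallax, so I'll look from straight above.

send_rows(series=[[[0.6,-40,-15,10,0],[0.6,-62,-15,20,0],[0.6,-62,-15,20,0],[0.6,-62,-15,20,0],[0.6,-62,-15,20,0]]])

```text
clock: 13.8
eef_pos: [431.0, -40.2, 168.3]
eef_rot: [3.141, -0.0, 1.503]
wrist_force: [0.6, 0.4, 0.4]
finger_gap: 56.8
```

```bash
python3 - <<'E'
from h import *
import pickle
p=cam('wrist'); 
p['img']=np.mean([p['img']]+[manip.camera('wrist')['img'] for _ in range(3)],0).astype(np.uint8)
pickle.dump(p,open('w7.pkl','wb')); s=manip.read_state(); print(s['clock'],np.round(tool()[:3,3],1))
r=manip.find_in
o=p['W'][:3,3]; m=proj(p,o-[0,0,200]); print('nadir px',m)
l,t=int(m[0])-90,int(m[1])-60; print(l,t); save(p,'c7.png',(l,t,130,100),6)
E
```

```text
14.0 [431.  -39.8 168.2]
nadir px [318.94960667 118.079259  ]
228 58
```

View pics/c7.png

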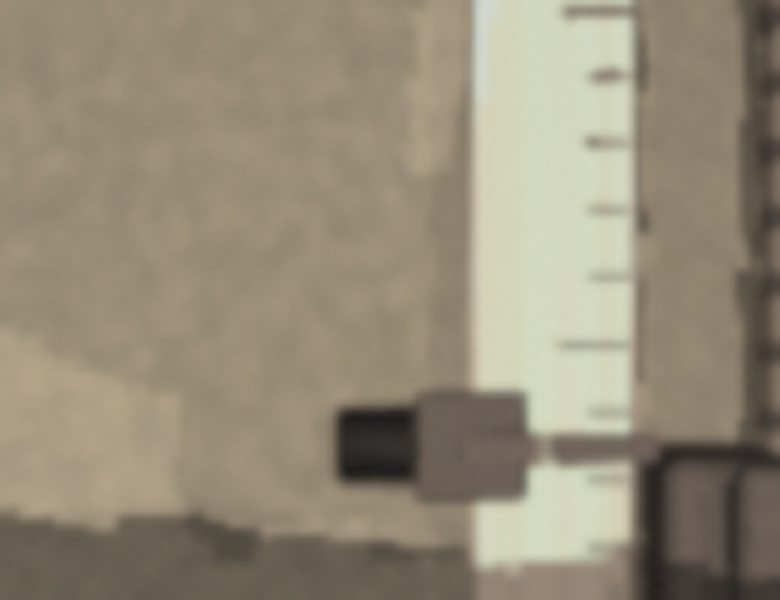

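```bash
python3 - <<'E'
from h import *
import pickle
p=pickle.load(open('w7.pkl','rb')); g=p['img'].astype(float).mean(2)
np.set_printoptions(linewidth=220); print(g[122:144,296:340].astype(int))
def cen(c,r0,r1):
    x=np.max(g[r0:r1,c])-g[r0:r1,c]; x=np.clip(x-x.max()*.25,0,None); return (x*np.arange(r0,r1)).sum()/x.sum()
for c in range(312,340): print(c,'ptr %.2f'%cen(c,129,137),'tick %.2f'%cen(c,112,119))
E
```

```text
[[136 133 129 124 120 117 116 116 117 123 143 166 180 183 183 183 184 182 187 196 203 207 207 207 207 205 206 206 207 208 207 207 204 204 206 206 194 163 142 136 134 128 128 129]
 [131 118 109 105 101  98  97  98  97 100 113 127 136 135 135 136 134 136 143 164 194 205 207 207 207 206 205 206 207 207 207 207 204 204 205 206 193 163 144 140 135 129 128 129]
 [116 102  97  95  94  93  93  93  91  94  97 100 102 103 103 101 102 103 110 140 188 205 207 207 206 206 206 207 207 206 205 204 202 201 204 203 191 161 145 141 135 131 130 130]
 [ 90  86  92  96  96  96  95  96  95  96  95  96  97  97  96  96  95  97 102 133 186 205 207 207 206 205 206 206 206 203 196 193 190 190 191 192 183 158 144 141 136 131 130 130]
 [ 59  70  89  97  97  97  97  97  97  96  97  96  96  95  96  96  96  97 100 130 184 205 207 207 206 206 205 206 205 198 186 178 174 175 177 177 171 153 142 137 135 132 131 131]
 [ 46  68  89  97  97  97  98  98  96  97  96  96  95  97  96  96  95  97  97 127 184 204 207 207 206 205 206 206 205 199 189 181 177 177 179 180 172 152 140 133 130 130 131 131]
 [ 46  67  89  97  98  98 
[... 2894 characters left out ...]
14 ptr 130.71 tick 115.00
315 ptr 132.18 tick 115.00
316 ptr 132.37 tick 114.92
317 ptr 132.37 tick 114.64
318 ptr 132.26 tick 114.51
319 ptr 132.15 tick 114.46
320 ptr 132.20 tick 114.84
321 ptr 132.41 tick 115.02
322 ptr 132.50 tick 115.04
323 ptr 132.48 tick 115.08
324 ptr 132.41 tick 115.07
325 ptr 132.38 tick 115.05
326 ptr 132.38 tick 115.07
327 ptr 132.40 tick 115.09
328 ptr 132.31 tick 115.08
329 ptr 132.28 tick 115.08
330 ptr 132.26 tick 115.10
331 ptr 132.20 tick 115.13
332 ptr 132.16 tick 115.11
333 ptr 132.38 tick 115.89
334 ptr 133.57 tick 116.15
335 ptr 134.65 tick 113.68
336 ptr 134.95 tick 113.85
337 ptr 134.61 tick 113.78
338 ptr 134.14 tick 113.12
339 ptr 133.87 tick 113.77
```

Straight from above, the marker blade is at row 132.3 and the pointer at row 132.4, with ticks level (1 px ≈ 0.86 mm). The stop is set to within about 0.3 mm. Next is the blank: I'll move above it and open fully.

send_rows(series=[[[1,0,0,-40,-8],[1,40,10,-82,-16],[1,85,20,-82,-24],[1,130,30,-82,-32],[1,180,40,-82,-40],[1,230,50,-82,-48],[1,275,52,-82,-56],[1,324,52,-82,-64],[1,324,52,-82,-72],[1,324,52,-82,-80]]])

```text
clock: 15.0
eef_pos: [503.9, 281.4, 249.4]
eef_rot: [-3.141, -0.001, 2.909]
wrist_force: [0.5, 0.1, -0.0]
finger_gap: 93.9
```

send_rows(series=[[[1,0,0,0,-8],[1,0,0,0,-14],[1,0,0,0,-14],[1,0,0,0,-14]]])

```text
clock: 15.4
eef_pos: [504.3, 279.8, 250.0]
eef_rot: [-3.142, -0.0, 3.141]
wrist_force: [0.4, 0.1, 0.1]
finger_gap: 93.8
```

```bash
python3 - <<'E'
from fit import *
w6=pickle.load(open('w6.pkl','rb'));w7=pickle.load(open('w7.pkl','rb'))
print('marker tip',tri([(w6,303,195.5),(w7,317.5,132.3)]),'ptr',onz(w7,323,132.4,100),onz(w7,323,132.4,60))
p=cam('wrist'); pickle.dump(p,open('w8.pkl','wb')); s=manip.read_state(); print(s['clock'],np.round(tool()[:3,3],1),s['eef_rot'])
r=manip.silhouettes('blank',p)
if r:
    print(r[0]['rect'],r[0]['conf']); 
    c=cv2.findContours(r[0]['pixels'].astype(np.uint8),cv2.RETR_EXTERNAL,cv2.CHAIN_APPROX_NONE)[0]
    c=max(c,key=cv2.contourArea); ap=cv2.approxPolyDP(c,3,True)[:,0]; print(ap.tolist())
    for u,v in ap: print(np.round(onz(p,u,v,60)[:2]),np.round(onz(p,u,v,0)[:2]))
save(p,'w8.png')
E
```

```text
marker tip (array([433.64191497,  13.43865048,  64.7789208 ]), [np.float64(0.2), np.float64(0.2)]) ptr [438.30179673  14.62723962 100.        ] [438.69409436  12.74530793  60.        ]
15.45 [504.3 279.8 250. ] [ 3.14158778e+00  2.20530457e-06 -3.14158915e+00]
[308.0, 117.8, 45.9, 86.9] 0.91
[[347, 119], [306, 126], [319, 205], [356, 198]]
[440. 312.] [440. 318.]
[448. 265.] [450. 262.]
[543. 280.] [561. 280.]
[534. 325.] [550. 332.]
```

View pics/w8.png

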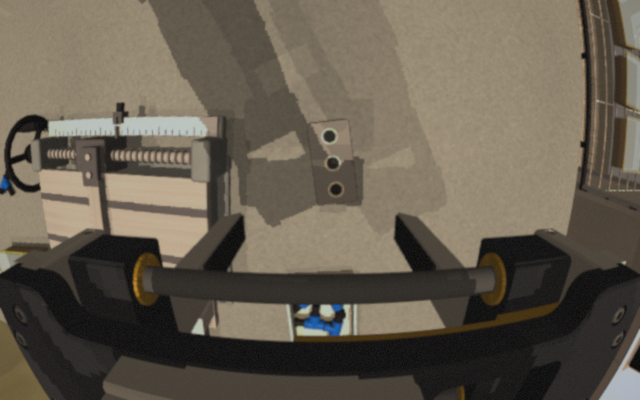

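The blank's top shows at corners (347,119), (306,126), (319,205), (356,198), giving centre ≈ (491, 295.5) and yaw ≈ +0.147. The seen size of 96 × 47 fits a top at z ≈ 60. I'll check that height against the first wrist view and then pick.

```bash
python3 - <<'E'
from fit import *
w1=pickle.load(open('w1.pkl','rb'));w8=pickle.load(open('w8.pkl','rb'))
print(tri([(w1,389,3),(w8,333,162.5)]),tri([(top,179.5,239),(w8,333,162.5)]))
E
```

```text
(array([492.99641808, 296.29212844,  55.02145607]), [np.float64(1.2), np.float64(1.2)]) (array([490.49660122, 296.23582224,  55.01899432]), [np.float64(1.4), np.float64(1.4)])
```

send_rows(series=[[[1,13,16,40,-4],[1,13,16,90,-8.4],[1,13,16,130,-8.4],[1,13,16,130,-8.4]]])

```text
clock: 15.9
eef_pos: [489.1, 294.5, 115.2]
eef_rot: [-3.139, -0.008, -2.994]
wrist_force: [-0.4, -0.4, 0.4]
finger_gap: 94.4
```

send_rows(series=[[[1,0,0,40,0],[1,0,0,75,0],[1,0,0,91,0],[1,0,0,91,0],[0,0,0,91,0],[0,0,0,91,0],[0,0,0,91,0],[0,0,0,91,0],[0,0,0,91,0],[0,0,0,91,0]]], newtons=30)

```text
clock: 16.9
eef_pos: [491.4, 295.6, 29.2]
eef_rot: [3.142, 0.0, -2.992]
wrist_force: [-0.2, -1.4, 3.3]
finger_gap: 50.1
```

send_rows(series=[[[0,0,0,0,0],[0,0,0,0,0],[0,0,0,-10,0],[0,0,0,-10,0]]])

```text
clock: 17.3
eef_pos: [491.7, 295.8, 40.0]
eef_rot: [3.141, 0.001, -2.992]
wrist_force: [-0.3, -0.6, -5.0]
finger_gap: 50.0
```

Blank held (gap 50.0). I'll lift it and carry it over the table, about 15 mm short of both faces.

send_rows(series=[[[0,0,0,-45,0],[0,0,0,-90,4],[0,-4,-20,-130,8],[0,-12,-60,-140,12.4],[0,-20,-105,-140,12.4],[0,-30,-150,-140,12.4],[0,-39,-195,-140,12.4],[0,-46,-235,-140,12.4],[0,-52,-263,-140,12.4],[0,-52,-263,-140,12.4]]])

```text
clock: 18.3
eef_pos: [582.5, 40.0, 178.6]
eef_rot: [-3.141, -0.0, 3.071]
wrist_force: [1.1, 0.5, -4.2]
finger_gap: 49.8
```

send_rows(series=[[[0,0,0,0,0],[0,0,0,0,0]]])

```text
clock: 18.5
eef_pos: [581.6, 44.0, 178.9]
eef_rot: [3.141, -0.0, 3.075]
wrist_force: [-0.2, 0.4, -4.0]
finger_gap: 49.8
```

```bash
python3 - <<'E'
from h import *
import pickle
p=cam('wrist'); q=cam('top'); pickle.dump((p,q),open('w9.pkl','wb')); s=manip.read_state(); print(s['clock'],np.round(tool()[:3,3],1),s['eef_rot'],s['wrist_force'],s['finger_gap'])
c=np.zeros((600,640,3),np.uint8); c[:400]=p['img'][:,:,::-1]; c[400:]=cv2.resize(q['img'][140:280,170:410,::-1],(640,373))[:200]
cv2.imwrite('pics/w9.png',c)
E
```

```text
18.6 [581.7  44.2 179. ] [ 3.14150618e+00 -7.66416466e-05  3.07586863e+00] [-0.85724356  0.53145583 -4.16419495] 49.99851662997449
```

View pics/w9.png

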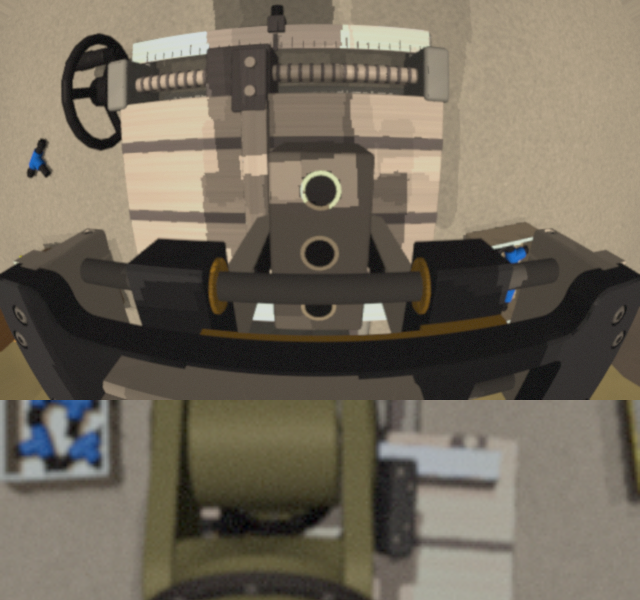

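```bash
python3 - <<'E'
from fit import *
p,q=pickle.load(open('w9.pkl','rb'))
a=-.067; Ri=np.array([[np.cos(a),np.sin(a)],[-np.sin(a),np.cos(a)]])
f=lambda u,v,z:(np.round(onz(p,u,v,z)[:2],1),np.round(Ri@(onz(p,u,v,z)[:2]-[580.8,22.4]),1))
for n,u,v,z in(('stop',268,120,116.5),('stop',268,165,116.5),('blk top L',274,165,210),('blk top R',372,165,210),('end',320,150,210),('tableR',443,110,100),('tableR',437,212,100)): print(n,*f(u,v,z))
g=p['img'].astype(int).mean(2).astype(int)
for r in(115,125,160,175): print(r,g[r,258:284])
E
```

```text
stop [514.6   9.9] [-65.2 -16.9]
stop [549.1   6.9] [-30.6 -17.6]
blk top L [536.2  26.3] [-44.7   0.9]
blk top R [539.3  71.6] [-44.7  46.3]
end [530.8  48. ] [-51.6  22.2]
tableR [513.2 153.8] [-76.3 126.6]
tableR [602.7 148.2] [ 13.4 127. ]
115 [120 120 120 120 119 118 118 106  83  64  64  78  92  93  94  98 105 114
 115 116 115 118 116 117 116 115]
125 [121 120 120 118 118 116 118 106  86  64  62  74  89  90  93  92  95 104
 111 115 114 115 114 114 114 114]
160 [190 191 191 189 190 190 191 188 164 113  82  83  88  91  94  92  94  92
  92  95  92  93  92  92  92  93]
175 [166 153 139 133 130 129 120 113 106  94  89 114 132 141 146 146 147 147
 147 147 148 144 146 146 146 147]
```

send_rows(series=[[[0,0,0,30,0],[0,0,0,43,0],[0,0,0,47,0],[0,0,0,48.5,0],[0,0,0,49.5,0],[0,0,0,50,0],[0,0,0,50,0]]])

```text
clock: 19.3
eef_pos: [582.1, 43.2, 129.5]
eef_rot: [3.142, 0.001, 3.075]
wrist_force: [-0.6, -1.0, -3.0]
finger_gap: 49.9
```

send_rows(series=[[[0,0,0,0.5,0],[0,0,0,1,0],[0,-5,-5,1,0],[0,-9,-10,1,0],[0,-10,-12,1,0],[0,-11,-13,1,0],[0,-11,-13,1,0]]])

```text
clock: 20.0
eef_pos: [592.8, 29.4, 129.2]
eef_rot: [3.141, 0.002, 3.074]
wrist_force: [-1.0, 0.8, 6.0]
finger_gap: 50.0
```

Now on the table (Fz up 10 N from the carried load). I'll push toward the fence in small steps.

send_rows(series=[[[0,-1,0,-0.4,0],[0,-2,0,-0.4,0],[0,-3,0,-0.4,0],[0,-4,0,-0.4,0],[0,-4,0,-0.4,0]]])

```text
clock: 20.5
eef_pos: [596.5, 29.1, 129.2]
eef_rot: [3.142, 0.001, 3.074]
wrist_force: [-2.9, -0.6, 7.3]
finger_gap: 49.9
```

send_rows(series=[[[0,-1,0,0,0],[0,-2,0,0,0],[0,-2,0,0,0]]])

```text
clock: 20.8
eef_pos: [598.5, 29.0, 129.2]
eef_rot: [3.142, 0.001, 3.074]
wrist_force: [-2.4, -0.1, 6.7]
finger_gap: 49.9
```

send_rows(series=[[[0,-1,0,0,0],[0,-2,0,0,0],[0,-2,0,0,0]]])

```text
clock: 21.1
eef_pos: [599.7, 28.6, 129.2]
eef_rot: [-3.141, -0.001, 3.074]
wrist_force: [-9.4, -1.8, 10.6]
finger_gap: 50.0
```

send_rows(series=[[[0,0,-1,0,0],[0,0,-2,0,0],[0,0,-2,0,0]]])

```text
clock: 21.4
eef_pos: [599.7, 27.7, 129.2]
eef_rot: [3.14, -0.0, 3.075]
wrist_force: [-8.7, 7.1, 8.9]
finger_gap: 49.7
```

send_rows(series=[[[0,0,-0.5,0,0],[0,0,-1,0,0],[0,0,-1,0,0],[0,0,-1,0,0]]])

```text
clock: 21.8
eef_pos: [599.7, 27.5, 129.2]
eef_rot: [3.139, -0.0, 3.075]
wrist_force: [-8.1, 10.7, 8.8]
finger_gap: 49.6
```

send_rows(series=[[[0,-0.4,-0.4,0,0],[0,-0.8,-0.8,0,0],[0,-0.8,-0.8,0,0],[0,-0.8,-0.8,0,0]]], newtons=45)

```text
clock: 22.2
eef_pos: [599.7, 27.5, 129.2]
eef_rot: [3.138, -0.002, 3.076]
wrist_force: [-14.6, 15.7, 13.4]
finger_gap: 49.8
```

```bash
python3 - <<'E'
from h import *
import pickle
p=cam('wrist'); pickle.dump(p,open('w10.pkl','wb')); s=manip.read_state(); print(s['clock'],np.round(s['eef_pos'],2),s['eef_rot'],s['wrist_force'],s['moment'],s['finger_gap'])
a=cv2.resize(p['img'][20:330,60:460,::-1],(800,620))[:400]
q=cam('scene'); b=cv2.resize(q['img'][150:250,230:430,::-1],(400,200),interpolation=cv2.INTER_CUBIC)
c=np.zeros((600,800,3),np.uint8); c[:400]=a; c[400:,:400]=b
b=cv2.resize(p['img'][80:180,190:390,::-1],(400,200),interpolation=cv2.INTER_CUBIC); c[400:,400:]=b
cv2.imwrite('pics/w10.png',c)
g=p['img'].astype(int).mean(2).astype(int)
for r in(110,130,150,170,190): print(r,g[r,250:300])
E
```

```text
22.25 [599.69  27.48 129.22] [ 3.13836221e+00 -2.22696005e-03  3.07579301e+00] [-14.8336562   16.36415654  13.7587589 ] [2.80222127 2.32440446 0.08229969] 49.677248949780584
110 [118 118 117 117 114 115 116 116 113 114 113 114 115 116 115 116 115 116
 116 117 116 116 115 116 116 114 105  82  67  59  67  76  80  81  82  93
  96  98  97  98  97  97  96  97  95  94  98  94  95  94]
130 [116 118 119 114 113 113 115 114 115 114 112 113 113 115 115 116 117 116
 119 116 116 117 115 115 115 117 108  89  63  59  71  80  88  90  90  89
  92 102 107 107 110 109 109 109 110 110 109 110 109 109]
150 [118 119 118 115 113 115 114 112 112 113 113 114 115 116 118 115 115 116
 107  99  86  73  63  55  56  56  55  55  56  56  54  57  57  56  55  56
  56  56  55  56  54  56  58  55  59  56  56  56  55  56]
170 [187 187 187 185 179 179 179 180 181 181 180 179 180 181 183 179 152 101
  82  86  90  90  90  90  88  91  90  88  90  89  89  90  87  88  89  90
  90  90  91  89  88  89  90  89  89  89  88  87  89  87]
190 [ 93  93  92  95  94  89  91  91  92  91  91  91  90  90  90  93  98 105
 116 124 136 141 142 142 142 144 143 142 142 144 142 142 144 142 144 141
 143 142 144 141 142 144 143 142 142 143 140 128 117 150]
```

View pics/w10.png

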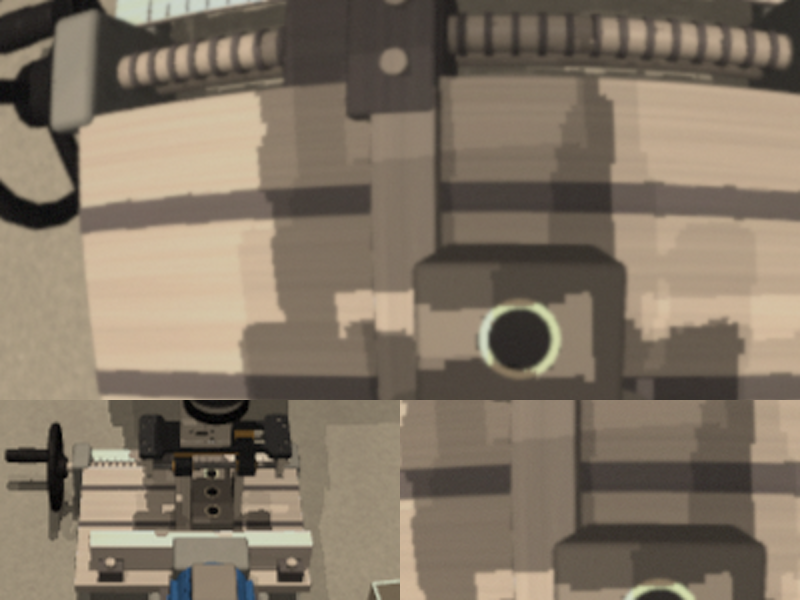

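The final view shows the blank flat with ports up, its foot on the stop's edge (image ≈ (437, 245)) and its end on the fence. Position is steady under 15 N and 16 N. I'll do a brief yaw-compliance test for squareness.

send_rows(series=[[[0,0,0,0,0.5],[0,0,0,0,0.5],[0,0,0,0,0.5]]])

```text
clock: 22.6
eef_pos: [599.9, 27.5, 129.2]
eef_rot: [3.139, -0.002, 3.068]
wrist_force: [-14.8, 16.4, 12.2]
finger_gap: 49.8
```

```bash
python3 -c "
from h import *
s=manip.read_state(); print(s['clock'],np.round(s['eef_pos'],2),s['eef_rot'],s['wrist_force'],s['moment'])"
```

```text
22.6 [599.86  27.47 129.21] [ 3.13851725e+00 -1.78272972e-03  3.06768281e+00] [-14.8028524   16.40307137  12.21557791] [2.90437817 2.07621053 0.50945522]
```

send_rows(series=[[[0,0,0,0,-1],[0,0,0,0,-1],[0,0,0,0,-1]]])

```text
clock: 22.9
eef_pos: [600.1, 27.5, 129.2]
eef_rot: [3.138, -0.001, 3.083]
wrist_force: [-10.9, 15.7, 10.3]
finger_gap: 49.5
```

```bash
python3 -c "
from h import *
s=manip.read_state(); print(s['clock'],np.round(s['eef_pos'],2),s['eef_rot'],s['wrist_force'],s['moment'])"
```

```text
22.9 [600.11  27.47 129.23] [ 3.13784452e+00 -1.08133899e-03  3.08340587e+00] [-10.93545018  15.69491812  10.30940407] [ 2.96763845  1.71169009 -0.63286102]
```

send_rows(series=[[[0,-0.3,0,0,0.5],[0,-0.6,0,0,0.5],[0,-0.6,0,0,0.5],[0,-0.6,0,0,0.5],[0,-0.6,0,0,0.5],[0,-0.6,0,0,0.5]]])

```text
clock: 23.5
eef_pos: [600.2, 27.4, 129.2]
eef_rot: [3.138, -0.002, 3.076]
wrist_force: [-16.9, 16.7, 12.8]
finger_gap: 49.9
```

```bash
python3 -c "
from h import *
s=manip.read_state(); print(s['clock'],np.round(s['eef_pos'],2),s['eef_rot'],s['wrist_force'],s['moment'],s['finger_gap'])"
```

```text
23.5 [600.25  27.44 129.2 ] [ 3.13823491e+00 -2.34290773e-03  3.07569987e+00] [-16.90053553  16.70937279  12.78312391] [2.92322281 2.36498248 0.07974629] 49.856692389778836
```

send_rows(series=[[[0,0,0,0,0],[0,0,0,0,0],[0,0,0,0,0],[0,0,0,0,0],[0,0,0,0,0]]])

```text
clock: 24.0
eef_pos: [600.2, 27.4, 129.2]
eef_rot: [3.138, -0.002, 3.076]
wrist_force: [-15.8, 15.9, 14.1]
finger_gap: 49.8
```

```bash
python3 -c "
from h import *
s=manip.read_state(); print(s['clock'],np.round(s['eef_pos'],2),s['wrist_force'],s['moment'][2]); print(manip.sign_off())"
```

```text
24.0 [600.24  27.44 129.22] [-15.76907408  15.87349853  14.11267064] 0.0650619595778994
the job is handed in; nothing more can be done
None
```

The blank is set in the corner and I handed the job in at 24.0 s, with the arm still holding and pressing it.

- **Side stop:** I cranked the handwheel about 11.3 rad (1.8 turns) until pointer and marker lined up. Seen from straight above, they agreed within about 0.3 mm. I did not measure them again after the blank was pressed on, but that push is about 16 N against the roughly 50 N the screw holds.
- **Blank:** It lies flat on the table, ports up. The last reading was about 16 N against the fence, 16 N against the stop and 14 N down, and the position held steady for the last half second.
- **Squareness:** A small twist each way gave nearly equal opposite moments (+0.51 and −0.63 N m), with about 0.07 N m left at the final pose, so both faces appear flush. During that twist the grip slipped about 0.5 mm along the blank, and I pushed it up to the fence again.
- **Height check:** Measuring the blank's top from two views gave 55 mm where the text says 60 mm, which is within what I could resolve.
- **Bystanders:** I did not touch the tub, bin or drip tee.

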